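# Put optical-table hardware back in its stock trays

## Task

Put the four loose parts on the optical table away: the tall pillar post, the short pillar post, the clamping fork and the mirror mount each go into the empty front compartment of the tray whose back compartment already holds two of the same kind (tall posts with tall, short with short). Stand the two posts and the mirror mount upright and lay the fork flat, all resting on the tray floor. Never let the mirror mount tip over, and leave the lens stand and the ball driver where they are.

Things in the scene. Friction and masses are not known exactly. Their poses are not given: they have to be found in the camera images.
- tall_post: loose upright stainless pillar post, round, 38 mm diameter, 60 mm tall, with a foot flange 47 mm diameter and 6 mm high; origin at the centre of its underside, z up its axis; about 550 g
- short_post: loose upright stainless pillar post, the same 38 mm diameter and 47 mm by 6 mm foot flange but only 30 mm tall; origin at the centre of its underside, z up its axis; about 290 g
- fork: loose flat steel clamping fork lying on the table, 100 mm long (its x), 12 mm thick; tail x -50 to +2 mm, 32 mm wide (y), with an 8 mm lengthwise slot; head x +2 to +50 mm, 62 mm wide, open to +x between prongs 40 mm apart; origin on the underside, centre of the outline; mass centre at the origin; grip across the tail at x = -9 mm; 280 g
- mirror_mount: loose black mirror mount standing upright: two parallel 56 mm square plates (56 mm along y, 56 mm tall), together 26 mm thick (x -13 to +13), round mirror on the -x face, two steel knobs out of the +x face as far as x = +28 mm; origin under the centre of the plates, z up; its two y sides are plain, 56 mm apart: grip there; 180 g
- tray_tall: tray of the tall posts: teal open tray, fixed, 172 (x) x 130 (y) mm; walls 16 high, floor 3 thick. Origin: centre of underside; x towards its back, within 0.25 rad of world x. Divider 14 high at x=14 mm. Back compartment holds two fixed upright steel posts 38 mm across, 60 mm tall (tops at 63); empty front compartment, robot's side: x -83 to 13, y -62 to 62 mm
- tray_short: tray of the short posts: teal open tray, fixed, 172 (x) x 130 (y) mm; walls 16 high, floor 3 thick. Origin: centre of underside; x towards its back, within 0.25 rad of world x. Divider 14 high at x=14 mm. Back compartment holds two fixed upright steel posts 38 mm across, 30 mm tall (tops at 33); empty front compartment, robot's side: x -83 to 13, y -62 to 62 mm
- tray_fork: tray of the clamping forks: teal open tray, fixed, 172 (x) x 130 (y) mm; walls 16 high, floor 3 thick. Origin: centre of underside; x towards its back, within 0.25 rad of world x. Divider 14 high at x=14 mm. Back compartment holds two fixed steel forks lying one on the other along y (top at 27); empty front compartment, robot's side: x -83 to 13, y -62 to 62 mm
- tray_mount: tray of the mirror mounts: teal open tray, fixed, 172 (x) x 130 (y) mm; walls 16 high, floor 3 thick. Origin: centre of underside; x towards its back, within 0.25 rad of world x. Divider 14 high at x=14 mm. Back compartment holds two fixed black mirror mounts side by side, mirrors to the front (tops at 59); empty front compartment, robot's side: x -83 to 13, y -62 to 62 mm
- lens_stand: bystander, not to be moved: a round lens upright in a black ring, 40 mm diameter, on a flat dark base 46 x 56 x 10 mm, 52 mm tall in all, near the right edge of the work; origin at the centre of its underside
- driver: bystander, not to be moved: a ball driver (screwdriver shape) 170 mm long and under 35 mm wide, lying along x between the two middle trays; origin on the underside, along its length
Mind the look-alikes: they are no part of the job. What is shaped like the short_post but green or purple is not meant. Leave any green look-alike of the mirror_mount alone.

How it is judged (in metres and radians):
At the end, for the whole second after the job is handed in: All four parts rest in the front compartment of their own kind's tray: origin in the tray's frame at x -78 to +10 mm, y within 58 mm of the middle, underside less than 7 mm above the table, leaning under 0.12 rad, still (under 20 mm/s and 0.2 rad/s) (x of tall_post in the frame of tray_tall between -0.078 and 0.01 m and y of tall_post in the frame of tray_tall between -0.058 and 0.058 m and z of tall_post in the frame of tray_tall between 0 and 0.007 m and angle between each of tall_post, short_post, fork, mirror_mount's own z axis and vertical below 0.12 rad and linear speed of each of tall_post, short_post, fork, mirror_mount below 0.02 m/s and angular speed of each of tall_post, short_post, fork, mirror_mount below 0.2 rad/s and x of short_post in the frame of tray_short between -0.078 and 0.01 m and y of short_post in the frame of tray_short between -0.058 and 0.058 m and z of short_post in the frame of tray_short between 0 and 0.007 m and x of fork in the frame of tray_fork between -0.078 and 0.01 m and y of fork in the frame of tray_fork between -0.058 and 0.058 m and z of fork in the frame of tray_fork between 0 and 0.007 m and x of mirror_mount in the frame of tray_mount between -0.078 and 0.01 m and y of mirror_mount in the frame of tray_mount between -0.058 and 0.058 m and z of mirror_mount in the frame of tray_mount between 0 and 0.007 m); the robot touches nothing.
It fails at once if the mirror mount tips over (leans more than 1 rad) (angle between mirror_mount's own z axis and vertical above 1 rad).
It fails at once if the lens stand is moved more than 20 mm or tipped more than 0.3 rad (distance of lens_stand from where it was at the start of the episode above 0.02 m or angle between lens_stand's own z axis and vertical above 0.3 rad).
It fails at once if the ball driver is moved more than 20 mm (distance of driver from where it was at the start of the episode above 0.02 m).
It also fails if it takes over 102 s, if anything falls off the work surface, if the arm or the gripper's body presses on something with over 40 N, if the wrist force passes 120 N, or if a joint passes its speed limit or range.

## Robot

A 6-joint arm with a two-finger parallel gripper is mounted at the origin on the work surface. World frame = base frame: x ahead of the robot, y to its left, z up, the work surface at z = 0. Lengths are in mm, angles in rad, forces in N, time in s.
With the tool pointing down it reaches from about 275 to 750 mm from the base axis. Payload 10.2 kg.
Tool frame: the origin (TCP) lies on the mounting face of the last link; the fingertips stand 166 mm ahead of it and the grasp point (between the pads) lies 147 mm ahead of it (grasp_offset is the distance from the TCP to the grasp point, in mm); x points along the fingers, y is the direction in which the jaws open and shut, and the axes are right-handed (so a half turn about x gives the same grasp; the last joint's range is limited). The gripper opens to 88 mm and grips with 3 to 60 N. Pads are 18 mm wide; open, the fingers measure 123 mm over their backs; the gripper's body (75 mm by 187 mm) begins 45 mm behind the grasp point.
Start: joints at [-1.438, 0.313, 1.498, -0, 1.331, -0.223], TCP at [182.866, -492.13, 404.72] pointing down, gripper open.
Joint ranges: [-2.94, 2.94], [-0.97, 2.17], [0.19, 2.56], [-1.23, 4.37], [0.02, 3.11], [-2.88, 2.88]. Speed limits (rad/s): [2.39, 2.39, 3.01, 3.14, 3.14, 3.14].

## Interface

Orientations are given as [roll, pitch, yaw] about the fixed x, y, z axes, in that order (R = Rz(yaw) Ry(pitch) Rx(roll)).
In Python, from bench import * gives the robot as it stands.
- The arm moves only by the tool drive_tool, never from a script. Its argument "moves" is a list that holds one entry, the list of rows, each a list of 5 numbers: the shift along the world's x, y, z in units of 0.2 m (1.0 is 0.2 m), then the turn about the world's z in units of 180 degrees (1.0 is 180 degrees), then the opening, from 0 (shut) to 1 (fully open). In form: [[[dx, dy, dz, turn, fingers], ...]]. A call has 1 to 12 rows; each row is the pose to reach, as a shift and turn from the pose commanded when the call began, turning the shorter way round; what a row does not reach only later rows make up. A row lasts 1/10 s, in which the tool goes at most 50 mm and 8.59 degrees, less where a joint would pass 70% of its speed; a pose out of reach is approached as far as the arm can. A call with a number of a shift or a turn outside -1 to 1 is refused whole. A call with a gripper value outside its range is refused whole. The fingers move at their own pace and stop on an object; "newtons" is the grip in N (left out, the last holds). Time passes only in rows, so rows that repeat a pose let the fingers close. It gives the time, the measured TCP pose, the force and the opening at its end, in the units of the state.
- get_state(): the state, without advancing time (a new reading comes with each control period).
- capture(name): name is "side" or "top"; returns a dict with "frame" (400x640x3 uint8, red, green, blue), "camera_matrix" (3x3 intrinsics, pixels), "k1" (the pictures are not rectified: a ray, as slopes to the right and down, at radius r is drawn at 1 + k1 r^2 times it, then the intrinsics apply), "eye" and "orientation" of the camera in the world. Camera axes: x right, y down, z forward; pixel columns grow to the right and rows downward; lengths in mm; the calibration is good to about 2 mm. A picture is of the moment at which its call begins. There is no depth.
- hand_in(): hands the job in, once; it reports no verdict.
The state is a dict: "time_s": time; "joints": joint angles; "joint_velocities": joint speeds; "joint_efforts": joint torques, N m; "position": TCP position; "tcp_rot": TCP orientation; "wrist_force": force on the tool from outside, world axes, zero at the start; "torque": the same for the moment, N m; "grip_width": opening from 0.0 (shut) to 1.0 (fully open).
Only numpy, scipy, OpenCV 4.12 (cv2) and the standard library are available. Lean on these libraries where they do the work, as an engineer would, in place of code of your own. Each camera call takes 0.05 s, during which the arm holds its last target.

## Working session

There is one attempt and no reset: what is moved stays moved. The work goes in short steps, Python scripts to look and compute and a tool call to move; the robot and the scene stay as the last step left them, time stands still between calls to the robot, and variables do not carry over. Pictures are saved under pics/ and viewed, and the job is handed in when it is done.

Besides the shell and the picture viewer there is one more tool, called after "Emit:" by a JSON object that holds its "fn" and its "kwargs", one argument or row to a line. drive_tool: Moves the arm, as the interface text tells. Shifts and turns lie within -1 to 1; 1 stands for 0.2 m of shift or 180 degrees of turn. Its arguments: {"type":"object","properties":{"moves":{"type":"array"},"newtons":{"type":"number"}},"required":["moves"]}

```bash
ls; mkdir -p pics; python3 - <<'E'
from bench import *
import cv2
print(get_state())
for n in ("top","side"):
    c=capture(n); cv2.imwrite(f"pics/{n}0.png",c["frame"][:,:,::-1])
    print(n,c["camera_matrix"],c["k1"],c["eye"],c["orientation"])
E
```

```text
pics
{'time_s': 0.0, 'joints': array([-1.43838143e+00,  3.13428572e-01,  1.49840559e+00, -2.14409022e-06,
        1.33098314e+00, -2.23364636e-01]), 'joint_velocities': array([-1.69257218e-04, -8.26256788e-05,  4.78593448e-04, -5.84631060e-04,
        2.07370255e-03, -5.09744125e-05]), 'joint_efforts': array([-1.66715934e-03, -4.02211368e+01, -2.52271110e+01,  6.93091820e-02,
        3.52690124e-02, -8.43400699e-05]), 'position': array([ 182.86980145, -492.08486208,  404.18375882]), 'tcp_rot': array([-1.7924608 ,  1.56957167,  1.7049119 ]), 'wrist_force': array([-0.30815349,  0.49788072,  0.56269984]), 'torque': array([ 0.05287882, -0.00501844, -0.00348094]), 'grip_width': 0.9981041601142732}
top [[407.34702678   0.         325.57053939]
 [  0.         407.34702678 197.35884633]
 [  0.           0.           1.        ]] -0.017300138687707488 [ 459.58167517   11.37316672 1063.21561158] [-3.09577805 -0.01738668 -1.58774807]
side [[420.7464955    0.         318.43241399]
 [  0.         420.7464955  199.54899351]
 [  0.           0.           1.        ]] 0.01263132388751312 [384.26978851 732.49115451 886.60766828] [-2.42029049  0.00670547 -2.9811011 ]
```

View pics/top0.png

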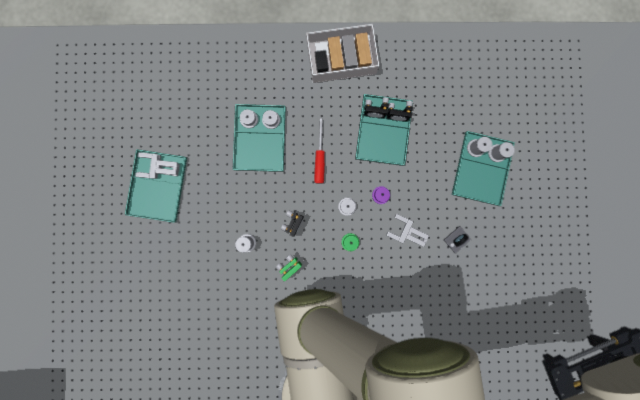

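View pics/side0.png

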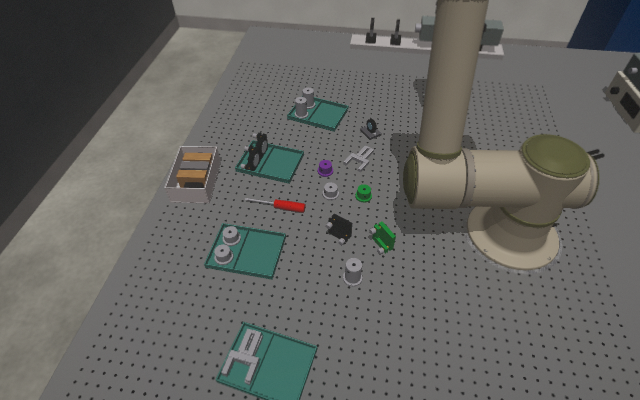

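Top view (+x is up, +y is left):
- **Loose parts:** tall post (245,243), short post (347,206), black mount (294,222), fork (408,231).
- **Look-alikes:** purple post (382,195), green post (351,243), green mount (290,268). Leave these alone. The fixed parts in the trays also look similar.
- **Bystanders:** lens stand (457,239), driver (320,150).
- **Trays:** fork (157,186), short (260,138), mount (385,130), tall (482,168).

Next I'll take close crops to check these.

```bash
cat > h.py <<'E'
import numpy as np, cv2
from scipy.spatial.transform import Rotation as R
def cam(c):
    return np.array(c["camera_matrix"]),c["k1"],np.array(c["eye"]),R.from_euler('xyz',c["orientation"]).as_matrix()
def proj(c,P):
    K,k,e,M=cam(c); q=(np.atleast_2d(P)-e)@M; s=q[:,:2]/q[:,2:]
    s=s*(1+k*(s**2).sum(1,keepdims=True)); return s*[K[0,0],K[1,1]]+K[:2,2]
def unproj(c,uv,z):
    K,k,e,M=cam(c); d=(np.atleast_2d(uv)-K[:2,2])/[K[0,0],K[1,1]]; s=d.copy()
    for _ in range(10): s=d/(1+k*(s**2).sum(1,keepdims=True))
    r=np.c_[s,np.ones(len(s))]@M.T
    return e+r*((z-e[2])/r[:,2])[:,None]
E
python3 - <<'E'
from bench import *
from h import *
import pickle
cs={}
for n in ("top","side"): cs[n]=capture(n)
pickle.dump(cs,open("c0.pkl","wb"))
f=cs["top"]["frame"][:,:,::-1]
def crop(f,x,y,w,h,s,n): cv2.imwrite(n,cv2.resize(f[y:y+h,x:x+w],None,fx=s,fy=s,interpolation=cv2.INTER_CUBIC))
crop(f,230,180,130,100,6,"pics/a.png"); crop(f,340,180,130,100,6,"pics/b.png")
g=cs["side"]["frame"][:,:,::-1]
crop(g,300,100,130,100,6,"pics/d.png")
crop(g,300,190,130,100,6,"pics/e.png")
E
```

```text
(no output)
```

View pics/a.png

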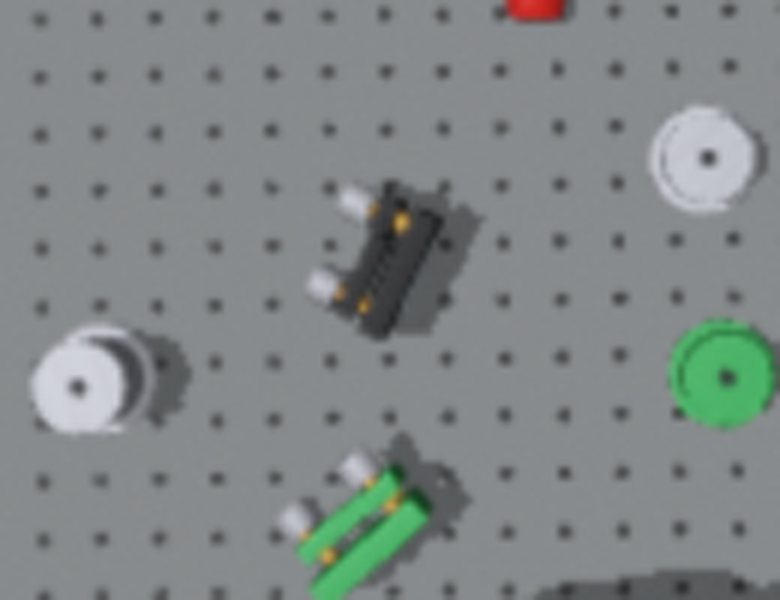

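View pics/b.png

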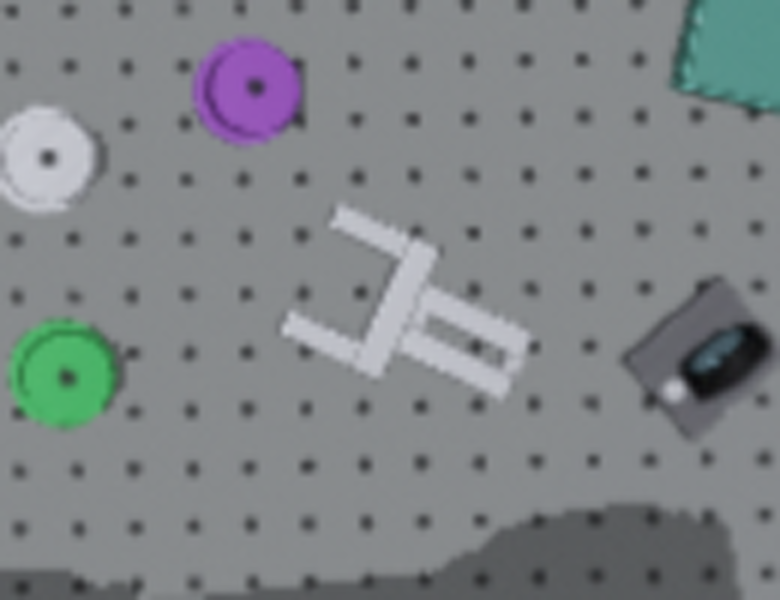

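View pics/d.png

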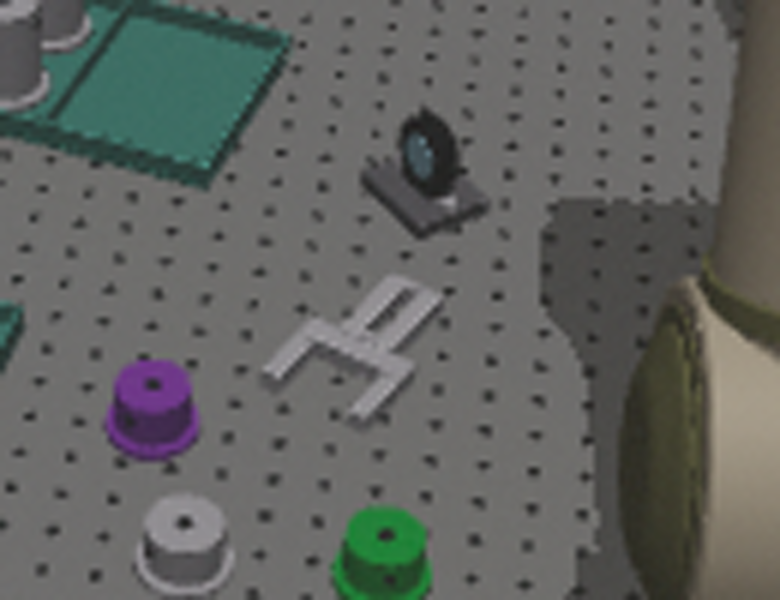

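View pics/e.png

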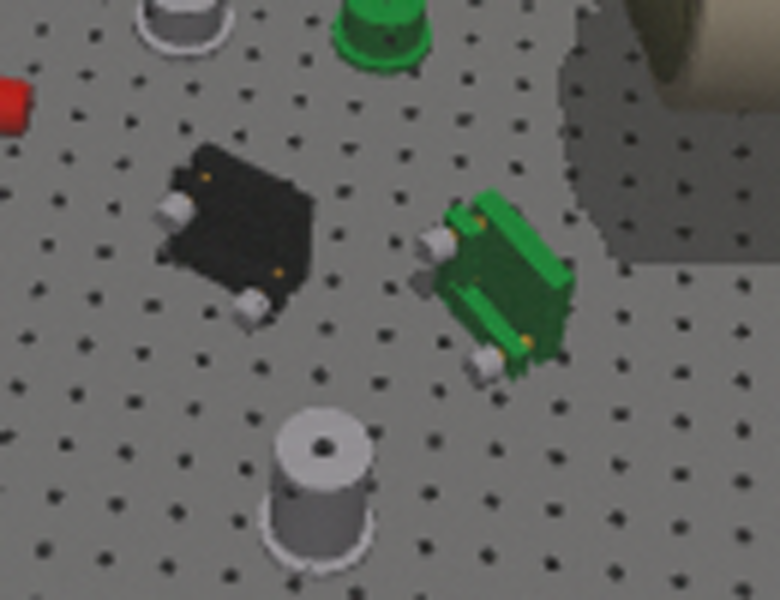

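```bash
python3 - <<'E'
from h import *
import pickle
cs=pickle.load(open("c0.pkl","rb"))
f=cs["top"]["frame"][:,:,::-1]
def crop(f,x,y,w,h,s): return cv2.resize(f[y:y+h,x:x+w],None,fx=s,fy=s,interpolation=cv2.INTER_CUBIC)
a=[crop(f,120,140,75,90,5),crop(f,225,95,75,90,5)]
b=[crop(f,350,85,75,90,5),crop(f,445,125,75,90,5)]
cv2.imwrite("pics/t1.png",np.hstack(a));cv2.imwrite("pics/t2.png",np.hstack(b))
def u(x,y,x0,y0,s=6): return ((x+.5)/s-.5+x0,(y+.5)/s-.5+y0)
T,S=cs["top"],cs["side"]
print("tall",unproj(T,u(77,387,230,180),60),unproj(S,u(323,447,300,190),60))
print("short",unproj(T,u(708,157,230,180),30),unproj(S,u(183,522,300,100),30))
# teal masks: quads
hsv=cv2.cvtColor(f,cv2.COLOR_BGR2HSV)
m=cv2.inRange(hsv,(75,90,40),(95,255,255)); m=cv2.morphologyEx(m,cv2.MORPH_CLOSE,np.ones((5,5)))
for c in cv2.findContours(m,cv2.RETR_EXTERNAL,cv2.CHAIN_APPROX_NONE)[0]:
    if cv2.contourArea(c)>300: print(cv2.contourArea(c),cv2.minAreaRect(c))
E
```

```text
tall [[394.15082868 198.53392386  60.        ]] [[394.66510663 198.77068754  60.        ]]
short [[484.41399086 -62.93738135  30.        ]] [[485.9330221 -62.6875915  30.       ]]
2207.5 ((482.9464111328125, 168.0550537109375), (49.92491912841797, 65.15486907958984), 12.225123405456543)
1390.5 ((259.0, 137.0), (64.0, 50.0), 90.0)
2194.5 ((383.953857421875, 129.36923217773438), (49.365821838378906, 64.99419403076172), 7.125016689300537)
```

View pics/t1.png

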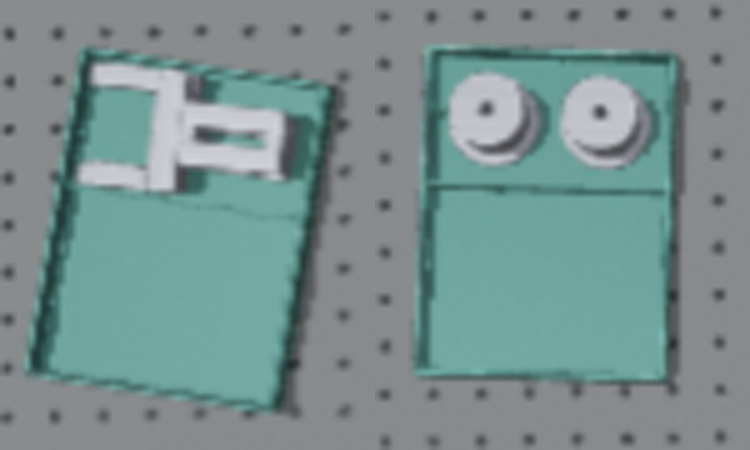

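View pics/t2.png

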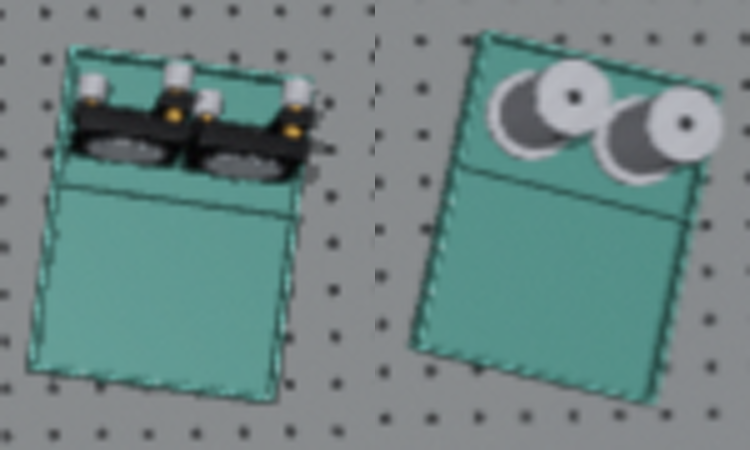

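```bash
cat > fit.py <<'E'
from h import *
def u(p,x0,y0,s): p=np.array(p,float); return (p+.5)/s-.5+[x0,y0]
def fit(c,uv,L,z):
    W=unproj(c,uv,z)[:,:2]; L=np.array(L,float); a=L-L.mean(0); b=W-W.mean(0)
    th=np.arctan2((a[:,0]*b[:,1]-a[:,1]*b[:,0]).sum(),(a*b).sum())
    Rm=np.array([[np.cos(th),-np.sin(th)],[np.sin(th),np.cos(th)]])
    t=W.mean(0)-Rm@L.mean(0); return t,th,np.linalg.norm(L@Rm.T+t-W,axis=1)
E
python3 - <<'E'
from fit import *
import pickle
cs=pickle.load(open("c0.pkl","rb")); T,S=cs["top"],cs["side"]
L=[(86,65),(86,-65),(-86,-65),(-86,65)]
D={"fork":([(85,48),(333,90),(280,410),(30,372)],120,140),"short":([(55,47),(303,58),(293,381),(42,373)],225,95),
"mount":([(70,47),(313,80),(275,400),(30,370)],350,85),"tall":([(108,33),(345,92),(280,402),(38,347)],445,125)}
tr={}
for k,(p,x,y) in D.items():
    t,th,e=fit(T,u(p,x,y,5),L,16); tr[k]=(t,th); print("tray",k,t.round(1),th.round(3),e.round(1))
fk=fit(T,u([(335,215-9),(281,325),(533,340),(503,400),(437,245),(378,378)],340,180,6),[(50,-31),(50,31),(-50,-16),(-50,16),(2,-31),(2,31)],12)
print("fork",fk)
mt=fit(T,u([(440,215),(383,338),(393,182)],230,180,6),[(-13,-28),(-13,28),(13,-28)],56); print("mount",mt)
def dr(n,img,t,th,pts,z,col):
    Rm=np.array([[np.cos(th),-np.sin(th)],[np.sin(th),np.cos(th)]])
    P=np.c_[np.array(pts,float)@Rm.T+t,np.full(len(pts),z)]
    q=(proj(cs[n],P)+.5)*4-.5; cv2.polylines(img,[np.int32(q.round())],True,col,1)
F=[(-50,-16),(2,-16),(2,-31),(50,-31),(50,-20),(10,-20),(10,20),(50,20),(50,31),(2,31),(2,16),(-50,16)]
Mq=[(-13,-28),(13,-28),(13,28),(-13,28)]
for n in cs:
    im=cv2.resize(cs[n]["frame"][:,:,::-1],None,fx=4,fy=4,interpolation=cv2.INTER_CUBIC)
    for k,(t,th) in tr.items(): dr(n,im,t,th,L,16,(0,0,255)); dr(n,im,t,th,[(14,-65),(14,65)],14,(0,0,255))
    dr(n,im,fk[0],fk[1],F,12,(0,255,255)); dr(n,im,mt[0],mt[1],Mq,56,(0,255,255)); dr(n,im,mt[0],mt[1],Mq,0,(255,255,0))
    a=np.arange(0,6.3,.2); C=np.c_[np.cos(a),np.sin(a)]
    dr(n,im,(394.4,198.6),0,C*19,60,(0,255,0)); dr(n,im,(485.2,-62.8),0,C*19,30,(0,255,0))
    dr(n,im,(394.4,198.6),0,C*23.5,3,(0,255,0)); dr(n,im,(485.2,-62.8),0,C*23.5,3,(0,255,0))
    if n=="top": x,y=(120,90)
    else: x,y=(200,80)
    cv2.imwrite(f"pics/ov1_{n}.png",im[y*4:y*4+600,x*4:x*4+800]);cv2.imwrite(f"pics/ov2_{n}.png",im[y*4:y*4+760,(x+200)*4:(x+200)*4+800][:600])
    cv2.imwrite(f"pics/ov3_{n}.png",im[y*4+400:y*4+1000,x*4:x*4+800])
E
```

```text
tray fork [544.8 427.1] -0.168 [1.2 3.3 2.3 2.2]
tray short [665.2 161.2] -0.047 [0.7 2.2 1.3 1.5]
tray mount [ 682.1 -162.9] -0.143 [1.  1.2 1.5 0.9]
tray tall [ 576.8 -420. ] -0.249 [1.6 2.5 2.6 1.3]
fork (array([ 413.61162315, -220.17431381]), np.float64(1.0994309883696138), array([2.99623084, 2.75316441, 2.70003225, 0.96614286, 2.15899295,
       0.55756136]))
mount (array([443.55797193,  72.41918658]), np.float64(1.0748689384681123), array([2.10829018, 1.11960368, 2.07952807]))
```

View pics/ov1_top.png

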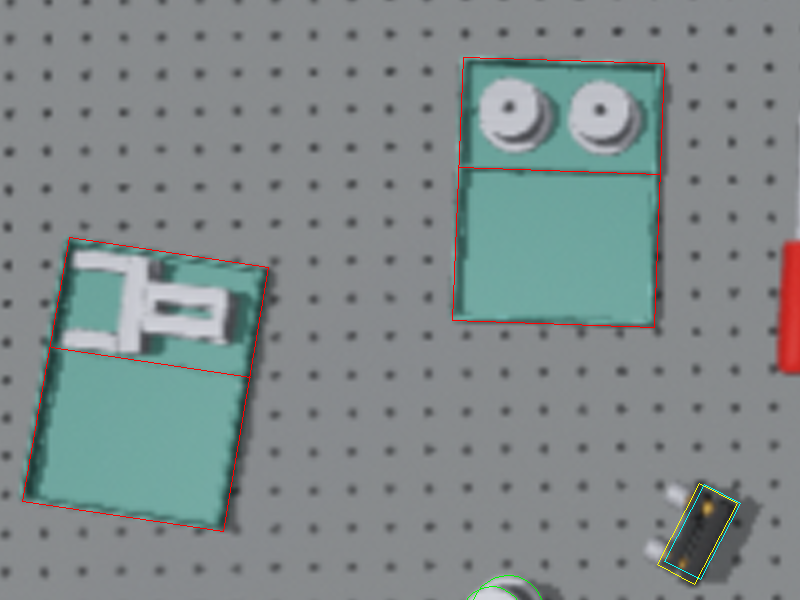

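View pics/ov2_top.png

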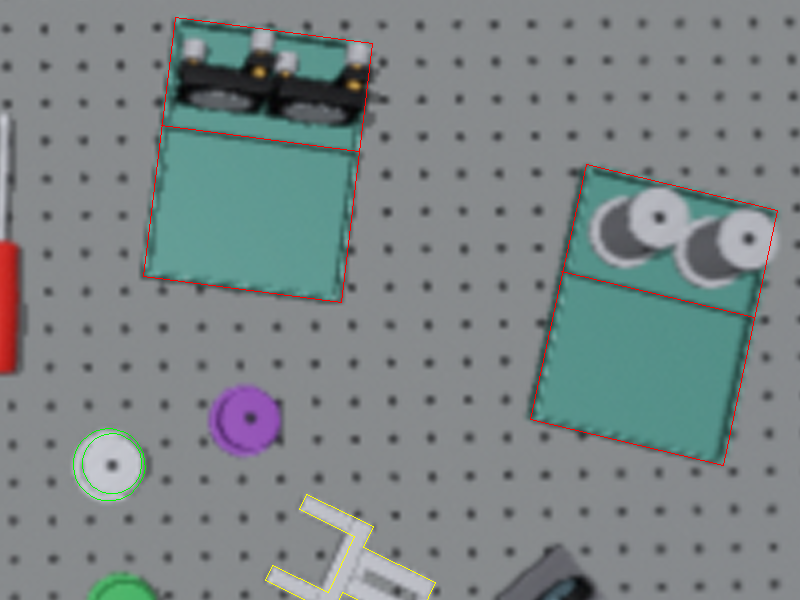

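View pics/ov1_side.png

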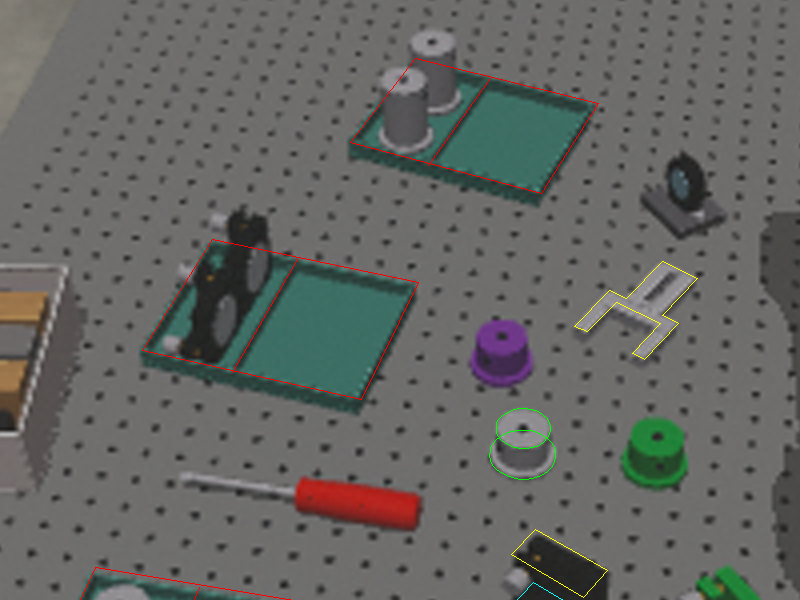

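View pics/ov3_side.png

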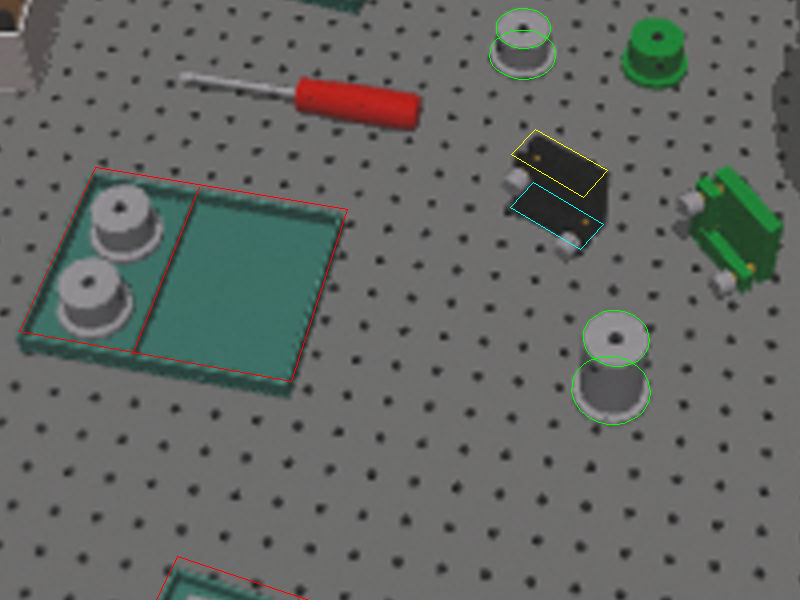

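The overlays fit in both views, so the choices hold. The two tall posts are in the rightmost tray and the two short ones in the left-middle tray. Next I'll work out moves for the fork.

```bash
cat > plan.py <<'E'
from h import *
from bench import *
def jaw(s): return R.from_euler('xyz',s["tcp_rot"]).as_matrix()
def wrap(a,p): return (a+p/2)%p-p/2
# targets: grasp x,y, jaw yaw
TR={"fork":([544.8,427.1],-0.168),"short":([665.2,161.2],-0.047),"mount":([682.1,-162.9],-0.143),"tall":([576.8,-420.],-0.249)}
def tray(k,x,y):
    t,th=TR[k]; return np.array([t[0]+x*np.cos(th)-y*np.sin(th),t[1]+x*np.sin(th)+y*np.cos(th)])
def show(name,xy,z,yaw,s=None):
    s=s or get_state(); M=jaw(s); psi=np.arctan2(M[1,1],M[0,1])
    d=np.r_[xy,z+147]-s["position"]; t=wrap(yaw-psi,np.pi)
    print(name,"target TCP",np.r_[xy,z+147].round(1),"shift",(d/200).round(3),"turn",round(t/np.pi,3),"alt",round(wrap(t+np.pi,2*np.pi)/np.pi,3))
E
python3 - <<'E'
from plan import *
s=get_state(); M=jaw(s); print(M.round(3), np.arctan2(M[1,1],M[0,1]), s["joints"],s["position"],s["time_s"])
f=1.10; o=np.array([413.6,-220.2])+(-9)*np.array([np.cos(f),np.sin(f)])
show("fork",o,21,f+np.pi/2)
E
```

```text
[[-0.     0.348 -0.937]
 [ 0.001 -0.937 -0.348]
 [-1.    -0.001 -0.   ]] -1.214945316522472 [-1.43838606e+00  3.13258388e-01  1.49810280e+00 -3.66309379e-05
  1.33101839e+00 -2.23431979e-01] [ 182.86843624 -492.11336407  404.38493216] 0.2
fork target TCP [ 409.5 -228.2  168. ] shift [ 1.133  1.319 -1.182] turn 0.237 alt -0.763
```

Emit:
{"fn": "drive_tool", "kwargs": {
  "moves": [
    [[1, 1, -0.4, 0.237, 1], [1, 1, -0.4, 0.237, 1], [1, 1, -0.4, 0.237, 1], [1, 1, -0.4, 0.237, 1], [1, 1, -0.4, 0.237, 1], [1, 1, -0.4, 0.237, 1], [1, 1, -0.4, 0.237, 1], [1, 1, -0.4, 0.237, 1]]
  ],
  "newtons": 40
}}

```text
time_s: 1.0
position: [383.2, -291.8, 324.6]
tcp_rot: [-1.464, 1.57, 2.779]
wrist_force: [0.1, 0.7, 0.2]
grip_width: 1.002
```

Emit:
{"fn": "drive_tool", "kwargs": {
  "moves": [
    [[0.12, 0.293, -0.2, 0, 0.75], [0.12, 0.293, -0.2, 0, 0.75], [0.12, 0.293, -0.2, 0, 0.75], [0.12, 0.293, -0.5, 0, 0.75], [0.12, 0.293, -0.5, 0, 0.75], [0.12, 0.293, -0.6, 0, 0.75], [0.12, 0.293, -0.6, 0, 0.75], [0.12, 0.293, -0.6, 0, 0.75]]
  ]
}}

```text
time_s: 1.8
position: [406.9, -234.6, 206.0]
tcp_rot: [1.188, 1.57, -0.854]
wrist_force: [0.5, -0.1, 0.5]
grip_width: 0.75
```

```bash
python3 - <<'E'
from plan import *
f=1.10; o=np.array([413.6,-220.2])+(-15)*np.array([np.cos(f),np.sin(f)])
show("fork",o,22,f+np.pi/2)
for n in ("side","top"):
    g=capture(n)["frame"][:,:,::-1]
    g=g[120:200,310:410] if n=="side" else g[190:270,360:460]
    cv2.imwrite(f"pics/f_{n}.png",cv2.resize(g,None,fx=6,fy=6,interpolation=cv2.INTER_CUBIC))
E
```

```text
fork target TCP [ 406.8 -233.6  169. ] shift [-0.     0.005 -0.185] turn 0.0 alt -1.0
```

View pics/f_side.png

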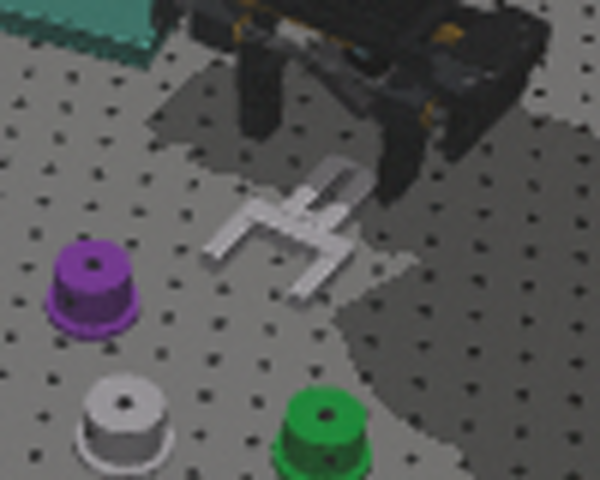

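The side crop shows the two fingers (260,110 and 400,180) straddling the tail, clear of the head. I'll go down and grip.

Emit:
{"fn": "drive_tool", "kwargs": {
  "moves": [
    [[0, 0, -0.1, 0, 0.75], [0, 0, -0.185, 0, 0.75], [0, 0, -0.185, 0, 0.75], [0, 0, -0.185, 0, 0.2], [0, 0, -0.185, 0, 0.2], [0, 0, -0.185, 0, 0.2], [0, 0, -0.185, 0, 0.2], [0, 0, -0.185, 0, 0.2], [0, 0, -0.185, 0, 0.2], [0, 0, -0.185, 0, 0.2]]
  ]
}}

```text
time_s: 2.9
position: [407.0, -233.6, 168.1]
tcp_rot: [1.319, 1.57, -0.722]
wrist_force: [-1.3, 0.2, 5.3]
grip_width: 0.356
```

Emit:
{"fn": "drive_tool", "kwargs": {
  "moves": [
    [[0, 0, 0.2, 0, 0.2], [0, 0, 0.5, 0, 0.2], [0, 0, 0.5, 0, 0.2], [0, 0, 0.5, 0, 0.2]]
  ]
}}

```text
time_s: 3.3
position: [406.9, -233.5, 268.5]
tcp_rot: [1.243, 1.568, -0.798]
wrist_force: [0.4, -0.4, -3.3]
grip_width: 0.358
```

```bash
python3 - <<'E'
from plan import *
s=get_state(); print(s["grip_width"],s["wrist_force"],s["position"])
show("forkplace",tray("fork",-35,-15),25,-0.168)
g=capture("side")["frame"][:,:,::-1]
g=g[80:200,300:440]
cv2.imwrite(f"pics/f2.png",cv2.resize(g,None,fx=5,fy=5,interpolation=cv2.INTER_CUBIC))
E
```

```text
0.358098360485601 [ 0.37064739 -0.39566033 -3.33138917] [ 406.8732084  -233.50103512  268.47590473]
forkplace target TCP [507.8 418.2 172. ] shift [ 0.505  3.258 -0.482] turn 0.096 alt -0.904
```

View pics/f2.png

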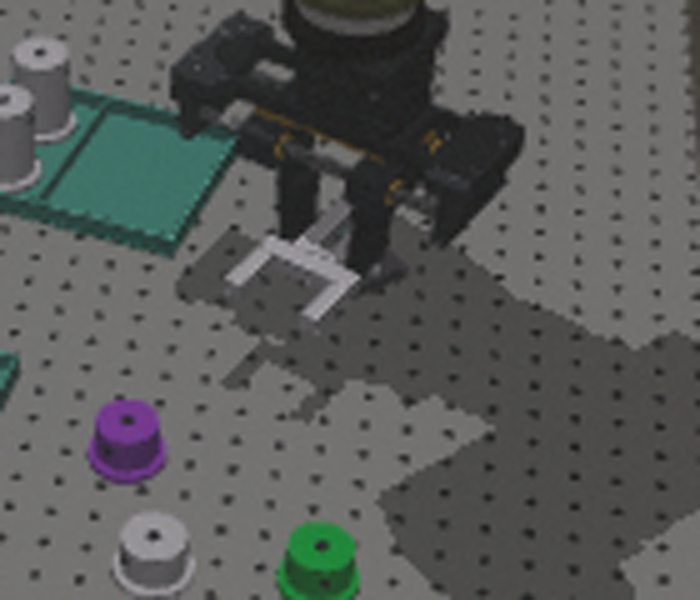

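The fork is held level. Carrying it to its tray.

Emit:
{"fn": "drive_tool", "kwargs": {
  "moves": [
    [[0.2, 1, 0, 0.05, 0.2], [0.2, 1, 0, 0.05, 0.2], [0.2, 1, 0, 0.05, 0.2], [0.2, 1, 0, 0.05, 0.2], [0.2, 1, 0, 0.05, 0.2]]
  ]
}}

```text
time_s: 3.85
position: [446.5, -29.1, 265.5]
tcp_rot: [-1.743, 1.566, 2.662]
wrist_force: [0.1, -0.3, -2.7]
grip_width: 0.355
```

Emit:
{"fn": "drive_tool", "kwargs": {
  "moves": [
    [[0.2, 1, 0, 0.046, 0.2], [0.2, 1, 0, 0.046, 0.2], [0.2, 1, 0, 0.046, 0.2], [0.2, 1, 0, 0.046, 0.2], [0.2, 1, 0, 0.046, 0.2]]
  ]
}}

```text
time_s: 4.35
position: [486.7, 170.2, 265.4]
tcp_rot: [-1.549, 1.568, 3.0]
wrist_force: [-0.4, -0.6, -2.3]
grip_width: 0.358
```

Emit:
{"fn": "drive_tool", "kwargs": {
  "moves": [
    [[0.1, 1, 0, 0, 0.2], [0.1, 1, 0, 0, 0.2], [0.1, 1, 0, 0, 0.2], [0.1, 1, 0, 0, 0.2], [0.1, 1, 0, 0, 0.2]]
  ]
}}

```text
time_s: 4.85
position: [506.4, 369.9, 264.8]
tcp_rot: [-1.276, 1.568, -3.012]
wrist_force: [0.7, -1.0, -2.8]
grip_width: 0.359
```

Emit:
{"fn": "drive_tool", "kwargs": {
  "moves": [
    [[0, 0.258, 0, 0, 0.2], [0, 0.258, -0.2, 0, 0.2], [0, 0.258, -0.3, 0, 0.2], [0, 0.258, -0.3, 0, 0.2], [0, 0.258, -0.3, 0, 0.2]]
  ]
}}

```text
time_s: 5.35
position: [507.4, 417.1, 207.1]
tcp_rot: [-0.805, 1.569, -2.546]
wrist_force: [1.1, -0.3, -1.7]
grip_width: 0.354
```

```bash
python3 - <<'E'
from plan import *
show("forkplace",tray("fork",-35,-15),25,-0.168)
s=get_state();print(s["time_s"])
g=capture("side")["frame"][:,:,::-1]
cv2.imwrite(f"pics/f3.png",cv2.resize(g[260:400,200:360],None,fx=5,fy=4,interpolation=cv2.INTER_CUBIC))
E
```

```text
forkplace target TCP [507.8 418.2 172. ] shift [ 0.002  0.006 -0.175] turn 0.001 alt -0.999
5.35
```

View pics/f3.png

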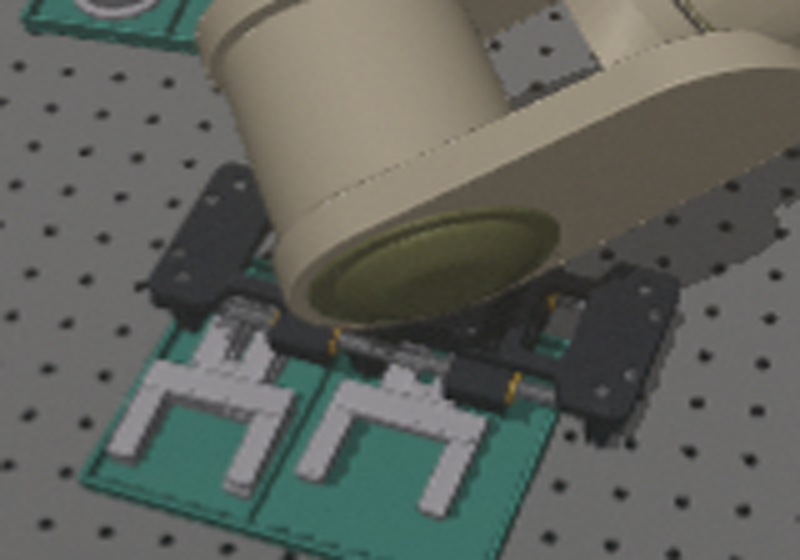

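Emit:
{"fn": "drive_tool", "kwargs": {
  "moves": [
    [[0, 0.004, -0.1, 0, 0.2], [0, 0.004, -0.16, 0, 0.2], [0, 0.004, -0.178, 0, 0.2], [0, 0.004, -0.178, 0, 0.2], [0, 0.004, -0.178, 0, 0.52], [0, 0.004, -0.178, 0, 0.52], [0, 0.004, -0.178, 0, 0.52], [0, 0.004, -0.178, 0, 0.52], [0, 0.004, 0, 0, 0.52], [0, 0, 0.4, 0, 0.52], [0, 0, 0.5, 0, 0.52], [0, 0, 0.5, 0, 0.52]]
  ]
}}

```text
time_s: 6.6
position: [507.4, 418.5, 315.7]
tcp_rot: [2.258, 1.558, 0.519]
wrist_force: [-0.6, -1.2, -0.1]
grip_width: 0.521
```

```bash
python3 - <<'E'
from plan import *
show("tall",[394.4,198.6],42,-0.249+np.pi/2)
s=get_state();print(s["time_s"],s["joints"],s["position"])
g=capture("side")["frame"][:,:,::-1]
cv2.imwrite(f"pics/f4.png",cv2.resize(g[260:400,200:360],None,fx=5,fy=4,interpolation=cv2.INTER_CUBIC))
E
```

```text
tall target TCP [394.4 198.6 189. ] shift [-0.565 -1.1   -0.634] turn 0.474 alt -0.526
6.6 [5.11937895e-01 6.75849805e-01 1.17176033e+00 9.13467499e-05
 1.28078200e+00 6.80603484e-01] [507.38123938 418.51127578 315.70327589]
```

View pics/f4.png

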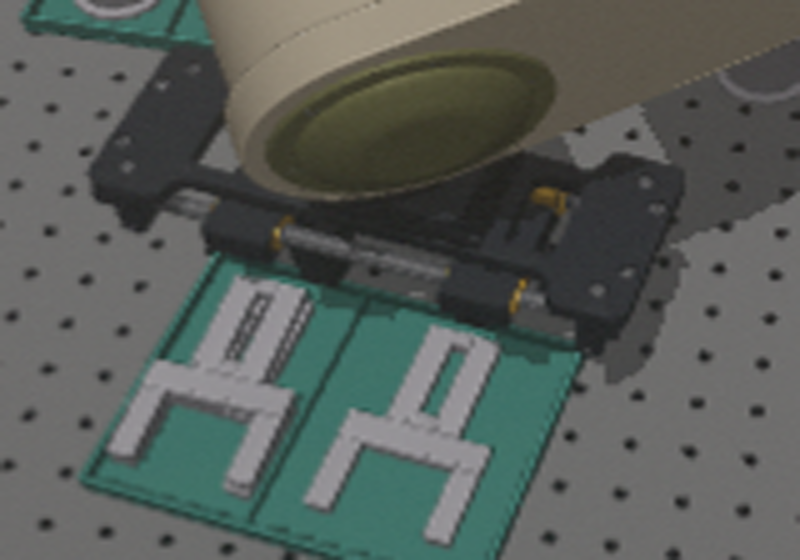

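The fork lies flat in its compartment. Next, the tall post.

Emit:
{"fn": "drive_tool", "kwargs": {
  "moves": [
    [[-0.565, -1, 0, 0.474, 0.9], [-0.565, -1, 0, 0.474, 0.9], [-0.565, -1, 0, 0.474, 0.9], [-0.565, -1, 0, 0.474, 0.9], [-0.565, -1, 0, 0.474, 0.9], [-0.565, -1, 0, 0.474, 0.9], [-0.565, -1, 0, 0.474, 0.9], [-0.565, -1, 0, 0.474, 0.9], [-0.565, -1, 0, 0.474, 0.9], [-0.565, -1, 0, 0.474, 0.9], [-0.565, -1, 0, 0.474, 0.9], [-0.565, -1, 0, 0.474, 0.9]]
  ]
}}

```text
time_s: 7.85
position: [393.7, 218.0, 307.1]
tcp_rot: [-2.68, 1.57, -2.934]
wrist_force: [0.0, -0.3, 0.4]
grip_width: 0.9
```

```bash
python3 - <<'E'
from plan import *
show("tall",[394.4,198.6],42,-0.249+np.pi/2)
s=get_state();print(s["time_s"],s["joints"],s["position"])
E
```

```text
tall target TCP [394.4 198.6 189. ] shift [ 0.003 -0.097 -0.591] turn 0.002 alt -0.998
7.85 [ 2.44373467e-01  2.60277287e-01  1.84612140e+00  5.00933744e-05
  1.03635087e+00 -1.07212174e+00] [393.7288311  218.0438906  307.13706241]
```

Emit:
{"fn": "drive_tool", "kwargs": {
  "moves": [
    [[0.003, -0.097, 0, 0, 0.9], [0.003, -0.097, 0, 0, 0.9], [0.003, -0.097, -0.25, 0, 0.9], [0.003, -0.097, -0.45, 0, 0.9], [0.003, -0.097, -0.591, 0, 0.9], [0.003, -0.097, -0.591, 0, 0.9], [0.003, -0.097, -0.591, 0, 0.3], [0.003, -0.097, -0.591, 0, 0.3], [0.003, -0.097, -0.591, 0, 0.3], [0.003, -0.097, -0.591, 0, 0.3], [0.003, -0.097, -0.591, 0, 0.3], [0.003, -0.097, -0.591, 0, 0.3]]
  ]
}}

```text
time_s: 9.05
position: [394.5, 198.7, 189.9]
tcp_rot: [0.233, 1.57, -0.017]
wrist_force: [-0.4, -1.5, 4.7]
grip_width: 0.421
```

Emit:
{"fn": "drive_tool", "kwargs": {
  "moves": [
    [[0, 0, 0.2, 0, 0.3], [0, 0, 0.4, 0, 0.3], [0, 0, 0.6, 0, 0.3], [0, 0, 0.6, 0, 0.3], [0, 0, 0.6, 0, 0.3]]
  ]
}}

```text
time_s: 9.55
position: [394.0, 198.6, 308.7]
tcp_rot: [-2.695, 1.57, -2.945]
wrist_force: [-0.6, -0.5, -6.9]
grip_width: 0.421
```

```bash
python3 - <<'E'
from plan import *
show("tallplace",tray("tall",-35,0),45.5,-0.249+np.pi/2)
s=get_state();print(s["time_s"],s["joints"],s["wrist_force"],s["grip_width"])
E
```

```text
tallplace target TCP [ 542.9 -411.4  192.5] shift [ 0.744 -3.05  -0.581] turn 0.0 alt -1.0
9.55 [ 2.00123727e-01  2.39815334e-01  1.86852996e+00  4.03310532e-06
  1.03420082e+00 -1.12014801e+00] [-0.60695054 -0.51188381 -6.93461784] 0.421180052705469
```

Emit:
{"fn": "drive_tool", "kwargs": {
  "moves": [
    [[0.25, -1, 0, 0, 0.3], [0.25, -1, 0, 0, 0.3], [0.25, -1, 0, 0, 0.3], [0.25, -1, 0, 0, 0.3], [0.25, -1, 0, 0, 0.3], [0.25, -1, 0, 0, 0.3]]
  ]
}}

```text
time_s: 10.15
position: [444.2, -2.4, 307.4]
tcp_rot: [3.099, 1.566, 2.845]
wrist_force: [-0.8, 0.4, -5.9]
grip_width: 0.417
```

Emit:
{"fn": "drive_tool", "kwargs": {
  "moves": [
    [[0.25, -1, 0, 0, 0.3], [0.25, -1, 0, 0, 0.3], [0.25, -1, 0, 0, 0.3], [0.25, -1, 0, 0, 0.3], [0.25, -1, 0, 0, 0.3], [0.25, -1, 0, 0, 0.3]]
  ]
}}

```text
time_s: 10.75
position: [494.6, -200.9, 307.7]
tcp_rot: [2.693, 1.567, 2.442]
wrist_force: [-0.3, 0.0, -6.1]
grip_width: 0.42
```

Emit:
{"fn": "drive_tool", "kwargs": {
  "moves": [
    [[0.24, -1, 0, 0, 0.3], [0.24, -1, 0, 0, 0.3], [0.24, -1, 0, 0, 0.3], [0.24, -1, 0, 0, 0.3], [0.24, -1, 0, 0, 0.3], [0.24, -1, 0, 0, 0.3]]
  ]
}}

```text
time_s: 11.35
position: [543.1, -400.1, 307.7]
tcp_rot: [2.452, 1.567, 2.203]
wrist_force: [0.3, 0.7, -6.3]
grip_width: 0.424
```

Emit:
{"fn": "drive_tool", "kwargs": {
  "moves": [
    [[0, -0.05, -0.1, 0, 0.3], [0, -0.05, -0.3, 0, 0.3], [0, -0.05, -0.4, 0, 0.3], [0, -0.05, -0.4, 0, 0.3], [0, -0.05, -0.4, 0, 0.3]]
  ]
}}

```text
time_s: 11.85
position: [543.2, -409.6, 230.6]
tcp_rot: [0.354, 1.57, 0.106]
wrist_force: [0.0, -0.2, -4.7]
grip_width: 0.424
```

```bash
python3 - <<'E'
from plan import *
show("tallplace",tray("tall",-35,0),45.5,-0.249+np.pi/2)
s=get_state();print(s["time_s"],s["joints"],s["wrist_force"],s["grip_width"])
for i,n in enumerate(("side","top")):
    g=capture(n)["frame"][:,:,::-1]
    g=g[70:150,270:370] if i==0 else g[120:210,430:530]
    cv2.imwrite(f"pics/p_{n}.png",cv2.resize(g,None,fx=6,fy=6,interpolation=cv2.INTER_CUBIC))
E
```

```text
tallplace target TCP [ 542.9 -411.4  192.5] shift [-0.002 -0.009 -0.19 ] turn -0.0 alt 1.0
11.85 [-8.17881923e-01  8.14029888e-01  1.15533254e+00  2.56917320e-04
  1.17205133e+00 -2.14019383e+00] [ 0.02621472 -0.1597708  -4.68482078] 0.42359774848249526
```

View pics/p_side.png

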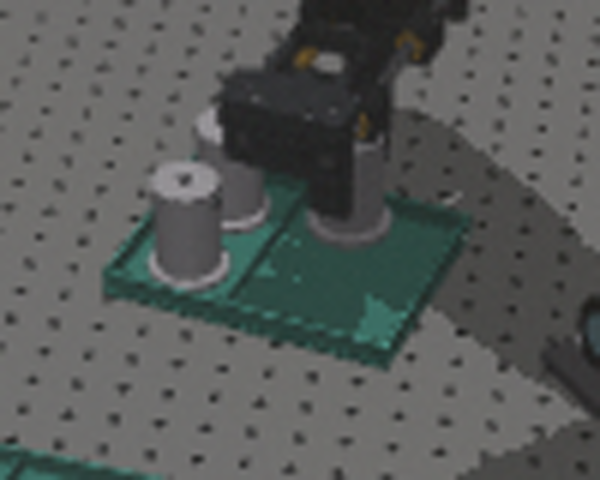

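The post hangs upright over the compartment. Lowering and releasing it.

Emit:
{"fn": "drive_tool", "kwargs": {
  "moves": [
    [[0, -0.009, -0.1, 0, 0.3], [0, -0.009, -0.16, 0, 0.3], [0, -0.009, -0.187, 0, 0.3], [0, -0.009, -0.187, 0, 0.3], [0, -0.009, -0.187, 0, 0.6], [0, -0.009, -0.187, 0, 0.6], [0, -0.009, -0.187, 0, 0.6], [0, -0.009, -0.187, 0, 0.6], [0, -0.009, 0, 0, 0.6], [0, -0.009, 0.3, 0, 0.6], [0, -0.009, 0.4, 0, 0.6], [0, -0.009, 0.4, 0, 0.6]]
  ]
}}

```text
time_s: 13.15
position: [542.8, -413.4, 315.2]
tcp_rot: [-0.573, 1.562, -0.824]
wrist_force: [0.1, -0.1, -0.1]
grip_width: 0.597
```

```bash
python3 - <<'E'
from plan import *
show("short",[485.2,-62.8],27,-0.047+np.pi/2)
s=get_state();print(s["time_s"],s["joints"],s["position"],s["grip_width"])
for i,n in enumerate(("side","top")):
    g=capture(n)["frame"][:,:,::-1]
    g=g[70:150,270:370] if i==0 else g[120:210,430:530]
    cv2.imwrite(f"pics/p_{n}2.png",cv2.resize(g,None,fx=6,fy=6,interpolation=cv2.INTER_CUBIC))
E
```

```text
short target TCP [485.2 -62.8 174. ] shift [-0.288  1.753 -0.706] turn 0.065 alt -0.935
13.15 [-8.22167891e-01  7.33819943e-01  1.07125912e+00 -1.44490645e-05
  1.32722539e+00 -2.14253135e+00] [ 542.78281615 -413.37362099  315.15378919] 0.5972343826247352
```

View pics/p_side2.png

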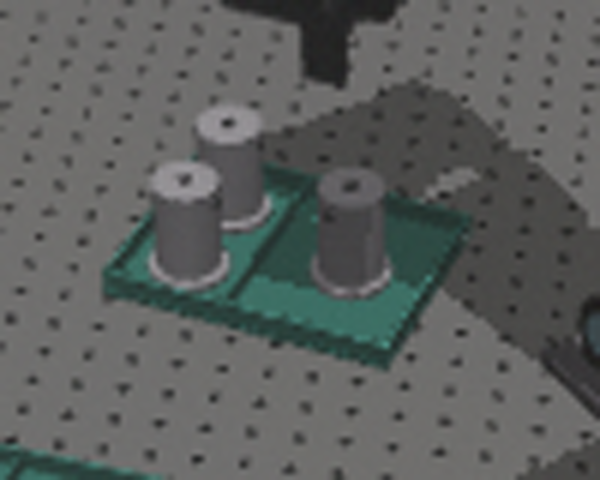

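The tall post stands in the tray. Next, the short post.

Emit:
{"fn": "drive_tool", "kwargs": {
  "moves": [
    [[-0.15, 0.9, 0, 0.065, 0.7], [-0.15, 0.9, 0, 0.065, 0.7], [-0.15, 0.9, 0, 0.065, 0.7], [-0.15, 0.9, 0, 0.065, 0.7], [-0.15, 0.9, 0, 0.065, 0.7]]
  ]
}}

```text
time_s: 13.75
position: [512.0, -229.7, 308.3]
tcp_rot: [2.448, 1.567, 2.405]
wrist_force: [-0.4, -0.2, -0.0]
grip_width: 0.702
```

Emit:
{"fn": "drive_tool", "kwargs": {
  "moves": [
    [[-0.138, 0.853, 0, 0, 0.7], [-0.138, 0.853, 0, 0, 0.7], [-0.138, 0.853, 0, 0, 0.7], [-0.138, 0.853, 0, 0, 0.7], [-0.138, 0.853, -0.25, 0, 0.7], [-0.138, 0.853, -0.45, 0, 0.7], [-0.138, 0.853, -0.45, 0, 0.7], [-0.138, 0.853, -0.45, 0, 0.7]]
  ]
}}

```text
time_s: 14.55
position: [485.3, -63.2, 219.7]
tcp_rot: [2.863, 1.57, 2.816]
wrist_force: [0.6, -0.3, -0.4]
grip_width: 0.702
```

```bash
python3 - <<'E'
from plan import *
show("short",[485.2,-62.8],27,-0.047+np.pi/2)
s=get_state();print(s["time_s"],s["joints"],s["position"],s["grip_width"])
E
```

```text
short target TCP [485.2 -62.8 174. ] shift [-0.     0.002 -0.228] turn 0.0 alt -1.0
14.55 [-3.69439414e-01  4.75266164e-01  1.81043163e+00 -7.26060420e-05
  8.57151950e-01 -1.89318571e+00] [485.2583727  -63.19128345 219.65369621] 0.7015957244102682
```

Emit:
{"fn": "drive_tool", "kwargs": {
  "moves": [
    [[0, 0, -0.12, 0, 0.7], [0, 0, -0.225, 0, 0.7], [0, 0, -0.225, 0, 0.7], [0, 0, -0.225, 0, 0.3], [0, 0, -0.225, 0, 0.3], [0, 0, -0.225, 0, 0.3], [0, 0, -0.225, 0, 0.3], [0, 0, -0.225, 0, 0.3]]
  ]
}}

```text
time_s: 15.35
position: [485.2, -62.6, 175.6]
tcp_rot: [-0.321, 1.569, -0.367]
wrist_force: [-2.1, -0.2, 7.3]
grip_width: 0.422
```

Emit:
{"fn": "drive_tool", "kwargs": {
  "moves": [
    [[0, 0, 0.2, 0, 0.3], [0, 0, 0.4, 0, 0.3], [0, 0, 0.5, 0, 0.3], [0, 0, 0.5, 0, 0.3], [0, 0, 0.5, 0, 0.3]]
  ]
}}

```text
time_s: 15.85
position: [484.5, -62.4, 273.8]
tcp_rot: [2.852, 1.57, 2.806]
wrist_force: [-0.8, -0.5, -2.7]
grip_width: 0.419
```

```bash
python3 - <<'E'
from plan import *
show("place",tray("short",-35,0),31,-0.047+np.pi/2)
s=get_state();print(s["time_s"],s["joints"],s["wrist_force"],s["grip_width"])
E
```

```text
place target TCP [630.2 162.8 178. ] shift [ 0.728  1.126 -0.479] turn -0.0 alt 1.0
15.85 [-3.68411222e-01  3.85387278e-01  1.77151722e+00 -3.59421873e-05
  9.85614552e-01 -1.89293726e+00] [-0.84719538 -0.54688424 -2.73572719] 0.4187031494189276
```

Emit:
{"fn": "drive_tool", "kwargs": {
  "moves": [
    [[0.4, 0.6, 0, 0, 0.3], [0.728, 1, 0, 0, 0.3], [0.728, 1, 0, 0, 0.3], [0.728, 1, 0, 0, 0.3], [0.728, 1, 0, 0, 0.3], [0.728, 1, 0, 0, 0.3], [0.728, 1, 0, 0, 0.3]]
  ]
}}

```text
time_s: 16.55
position: [630.2, 138.0, 271.7]
tcp_rot: [-2.997, 1.566, -3.042]
wrist_force: [-0.8, -0.7, -2.1]
grip_width: 0.419
```

Emit:
{"fn": "drive_tool", "kwargs": {
  "moves": [
    [[0, 0.126, 0, 0, 0.3], [0, 0.126, -0.2, 0, 0.3], [0, 0.126, -0.3, 0, 0.3], [0, 0.126, -0.3, 0, 0.3], [0, 0.126, -0.3, 0, 0.3]]
  ]
}}

```text
time_s: 17.05
position: [630.4, 161.7, 214.7]
tcp_rot: [-2.823, 1.57, -2.87]
wrist_force: [-0.0, -0.4, -1.6]
grip_width: 0.419
```

```bash
python3 - <<'E'
from plan import *
show("place",tray("short",-35,0),31.5,-0.047+np.pi/2)
s=get_state();print(s["time_s"],s["joints"],s["wrist_force"],s["grip_width"])
g=capture("side")["frame"][:,:,::-1]
cv2.imwrite(f"pics/s1.png",cv2.resize(g[180:300,190:330],None,fx=5,fy=5,interpolation=cv2.INTER_CUBIC))
E
```

```text
place target TCP [630.2 162.8 178.5] shift [-0.001  0.006 -0.181] turn 0.0 alt -1.0
17.05 [ 7.13935108e-02  7.72624793e-01  1.28063517e+00 -1.30989585e-04
  1.08890611e+00 -1.45178011e+00] [-0.01546069 -0.3641918  -1.57807028] 0.41863339317140935
```

View pics/s1.png

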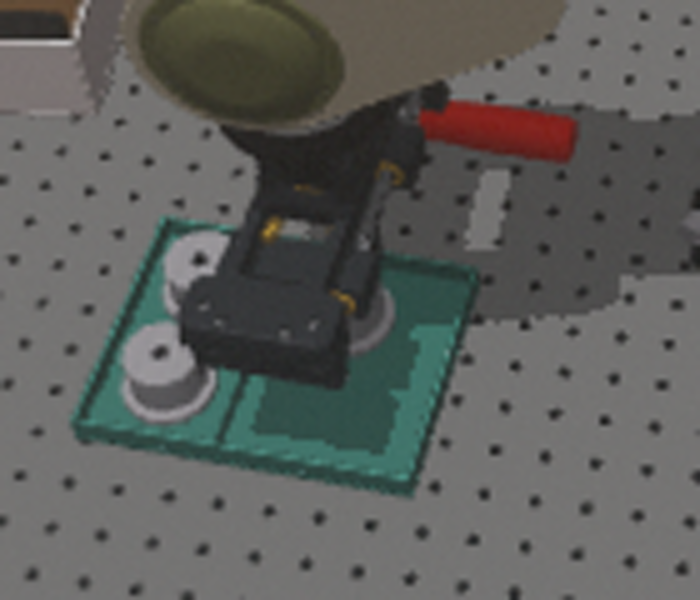

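Emit:
{"fn": "drive_tool", "kwargs": {
  "moves": [
    [[0, 0.006, -0.1, 0, 0.3], [0, 0.006, -0.15, 0, 0.3], [0, 0.006, -0.18, 0, 0.3], [0, 0.006, -0.18, 0, 0.3], [0, 0.006, -0.18, 0, 0.6], [0, 0.006, -0.18, 0, 0.6], [0, 0.006, -0.18, 0, 0.6], [0, 0.006, -0.18, 0, 0.6], [0, 0.006, 0, 0, 0.6], [0, 0.006, 0.3, 0, 0.6], [0, 0.006, 0.4, 0, 0.6], [0, 0.006, 0.4, 0, 0.6]]
  ]
}}

```text
time_s: 18.3
position: [631.0, 164.0, 299.8]
tcp_rot: [0.121, 1.562, 0.074]
wrist_force: [-0.6, 0.7, -0.5]
grip_width: 0.601
```

```bash
python3 - <<'E'
from plan import *
show("mount",[443.3,72],32,1.085+np.pi/2)
s=get_state();print(s["time_s"],s["joints"],s["position"],s["grip_width"])
g=capture("side")["frame"][:,:,::-1]
cv2.imwrite(f"pics/s2.png",cv2.resize(g[180:300,190:330],None,fx=5,fy=5,interpolation=cv2.INTER_CUBIC))
E
```

```text
mount target TCP [443.3  72.  179. ] shift [-0.938 -0.46  -0.604] turn 0.36 alt -0.64
18.3 [ 7.49460972e-02  6.78340761e-01  1.21060480e+00 -4.35331532e-06
  1.24378597e+00 -1.44968157e+00] [630.97959845 164.00524947 299.77883781] 0.601342965320312
```

View pics/s2.png

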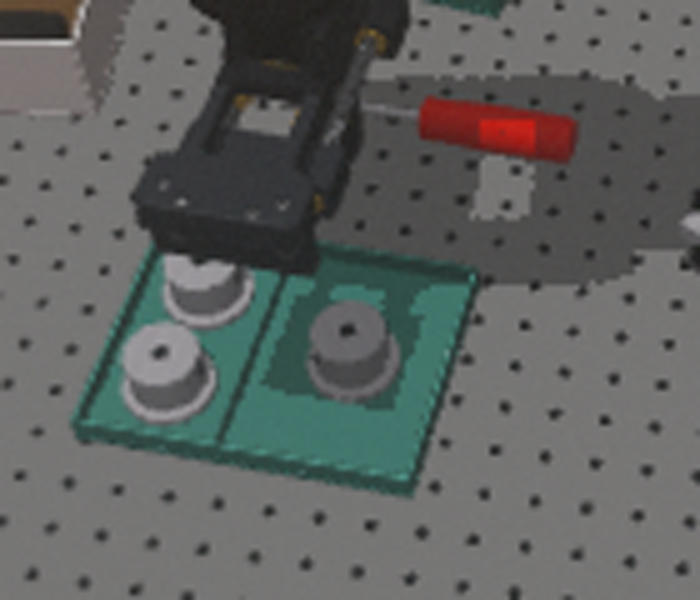

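The short post is standing in place. For the mount I'll use the −0.64 turn so the last joint stays well inside its range.

Emit:
{"fn": "drive_tool", "kwargs": {
  "moves": [
    [[-0.3, -0.15, 0, -0.3, 0.8], [-0.6, -0.3, 0, -0.64, 0.97], [-0.938, -0.46, 0, -0.64, 0.97], [-0.938, -0.46, 0, -0.64, 0.97], [-0.938, -0.46, 0, -0.64, 0.97], [-0.938, -0.46, 0, -0.64, 0.97], [-0.938, -0.46, 0, -0.64, 0.97], [-0.938, -0.46, 0, -0.64, 0.97], [-0.938, -0.46, 0, -0.64, 0.97], [-0.938, -0.46, 0, -0.64, 0.97], [-0.938, -0.46, 0, -0.64, 0.97], [-0.938, -0.46, 0, -0.64, 0.97]]
  ],
  "newtons": 25
}}

```text
time_s: 19.55
position: [442.5, 71.9, 293.3]
tcp_rot: [-1.394, 1.568, 3.036]
wrist_force: [0.3, -0.0, -0.0]
grip_width: 0.97
```

```bash
python3 - <<'E'
from plan import *
show("mount",[443.3,72],32,1.085+np.pi/2)
s=get_state();print(s["time_s"],s["joints"],s["position"],s["grip_width"])
E
```

```text
mount target TCP [443.3  72.  179. ] shift [ 0.004  0.001 -0.572] turn -0.065 alt 0.935
19.55 [-1.01362200e-01  2.77613233e-01  1.86600421e+00  1.14040795e-05
  1.00046636e+00  1.80358122e-01] [442.53829225  71.88989632 293.30016009] 0.9696830712249115
```

Descending halfway and taking a close look first.

Emit:
{"fn": "drive_tool", "kwargs": {
  "moves": [
    [[0, 0, 0, -0.065, 0.97], [0, 0, -0.15, -0.065, 0.97], [0.002, 0, -0.22, -0.065, 0.97], [0.002, 0, -0.22, -0.065, 0.97], [0.002, 0, -0.22, -0.065, 0.97]]
  ]
}}

```text
time_s: 20.05
position: [443.2, 71.9, 250.2]
tcp_rot: [-1.193, 1.569, 3.04]
wrist_force: [-0.8, -0.5, 0.1]
grip_width: 0.968
```

```bash
python3 - <<'E'
from plan import *
show("mount",[443.3,72],32,1.085+np.pi/2)
s=get_state();print(s["time_s"],s["joints"],s["position"],s["grip_width"])
g=capture("side")["frame"][:,:,::-1]
cv2.imwrite(f"pics/m1.png",cv2.resize(g[160:270,290:420],None,fx=6,fy=5,interpolation=cv2.INTER_CUBIC))
E
```

```text
mount target TCP [443.3  72.  179. ] shift [ 0.     0.001 -0.356] turn -0.002 alt 0.998
20.05 [-1.01261712e-01  3.49831340e-01  1.90529557e+00  8.79400901e-07
  8.87768082e-01  3.78308661e-01] [443.20263731  71.86539399 250.24187958] 0.967718215906269
```

View pics/m1.png

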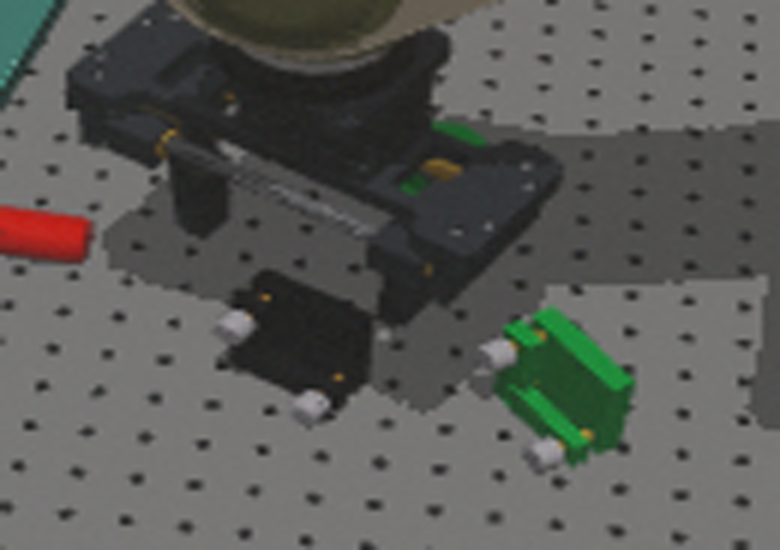

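The fingers (200,190) and (405,280) line up with the two plain ends of the black mount, and the green mount is clear. Going down to grip.

Emit:
{"fn": "drive_tool", "kwargs": {
  "moves": [
    [[0, 0, -0.15, 0, 0.97], [0, 0, -0.3, 0, 0.97], [0, 0, -0.354, 0, 0.97], [0, 0, -0.354, 0, 0.97], [0, 0, -0.354, 0, 0.8], [0, 0, -0.354, 0, 0.72], [0, 0, -0.354, 0, 0.66], [0, 0, -0.354, 0, 0.5], [0, 0, -0.354, 0, 0.5], [0, 0, -0.354, 0, 0.5], [0, 0, -0.354, 0, 0.5], [0, 0, -0.354, 0, 0.5]]
  ],
  "newtons": 25
}}

```text
time_s: 21.3
position: [443.3, 71.9, 180.3]
tcp_rot: [2.144, 1.57, 0.093]
wrist_force: [-1.2, 1.0, 6.9]
grip_width: 0.63
```

Emit:
{"fn": "drive_tool", "kwargs": {
  "moves": [
    [[0, 0, 0.1, 0, 0.5], [0, 0, 0.3, 0, 0.5], [0, 0, 0.5, 0, 0.5], [0, 0, 0.55, 0, 0.5], [0, 0, 0.55, 0, 0.5]]
  ]
}}

```text
time_s: 21.8
position: [443.3, 71.9, 290.4]
tcp_rot: [1.943, 1.568, -0.108]
wrist_force: [-0.4, -0.6, -2.5]
grip_width: 0.633
```

```bash
python3 - <<'E'
from plan import *
show("place",tray("mount",-42,0),36,-0.143+np.pi/2)
s=get_state();print(s["time_s"],s["joints"],s["wrist_force"],s["grip_width"])
g=capture("side")["frame"][:,:,::-1]
cv2.imwrite(f"pics/m2.png",cv2.resize(g[140:270,290:420],None,fx=5,fy=4,interpolation=cv2.INTER_CUBIC))
E
```

```text
place target TCP [ 640.5 -156.9  183. ] shift [ 0.986 -1.144 -0.537] turn -0.393 alt 0.607
21.8 [-1.01252059e-01  2.82758413e-01  1.86809040e+00 -1.87278238e-05
  9.88248241e-01  3.78459899e-01] [-0.40537893 -0.55372464 -2.5174236 ] 0.6334610442643053
```

View pics/m2.png

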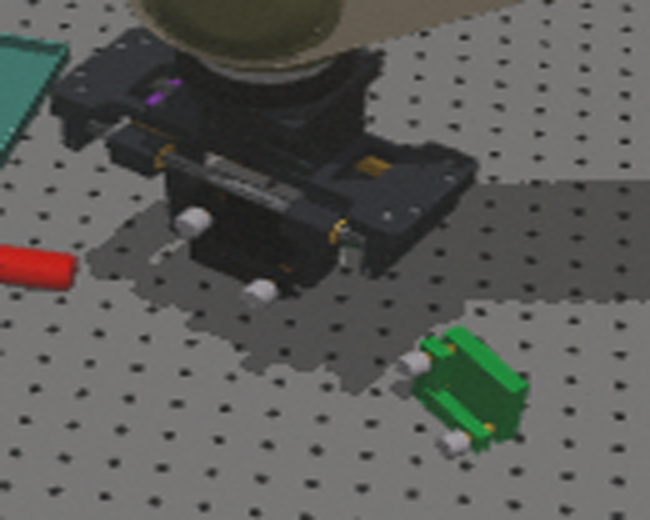

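Emit:
{"fn": "drive_tool", "kwargs": {
  "moves": [
    [[0.1, -0.1, 0, -0.05, 0.5], [0.3, -0.3, 0, -0.1, 0.5], [0.5, -0.5, 0, -0.2, 0.5], [0.7, -0.7, 0, -0.3, 0.5], [0.8, -0.85, 0, -0.393, 0.5], [0.9, -0.95, 0, -0.393, 0.5], [0.986, -1, 0, -0.393, 0.5], [0.986, -1, 0, -0.393, 0.5], [0.986, -1, 0, -0.393, 0.5], [0.986, -1, 0, -0.393, 0.5], [0.986, -1, 0, -0.393, 0.5]]
  ]
}}

```text
time_s: 22.95
position: [640.3, -128.1, 287.8]
tcp_rot: [-0.22, 1.568, 2.779]
wrist_force: [-0.3, -0.3, -2.8]
grip_width: 0.63
```

Emit:
{"fn": "drive_tool", "kwargs": {
  "moves": [
    [[0, -0.144, 0, 0, 0.5], [0, -0.144, -0.1, 0, 0.5], [0, -0.144, -0.25, 0, 0.5], [0, -0.144, -0.3, 0, 0.5], [0, -0.144, -0.3, 0, 0.5]]
  ]
}}

```text
time_s: 23.45
position: [640.2, -156.7, 227.9]
tcp_rot: [-0.277, 1.567, 2.722]
wrist_force: [-0.1, 0.1, -0.6]
grip_width: 0.63
```

```bash
python3 - <<'E'
from plan import *
show("place",tray("mount",-42,0),36,-0.143+np.pi/2)
s=get_state();print(s["time_s"],s["joints"],s["wrist_force"],s["grip_width"])
g=capture("side")["frame"][:,:,::-1]
cv2.imwrite(f"pics/m3.png",cv2.resize(g[100:210,220:350],None,fx=6,fy=5,interpolation=cv2.INTER_CUBIC))
E
```

```text
place target TCP [ 640.5 -156.9  183. ] shift [ 0.002 -0.001 -0.225] turn -0.0 alt 1.0
23.45 [-4.17440011e-01  7.73350984e-01  1.24026626e+00  8.72672078e-06
  1.13160262e+00  1.29622431e+00] [-0.0706049   0.08496264 -0.57367034] 0.629977273582704
```

View pics/m3.png

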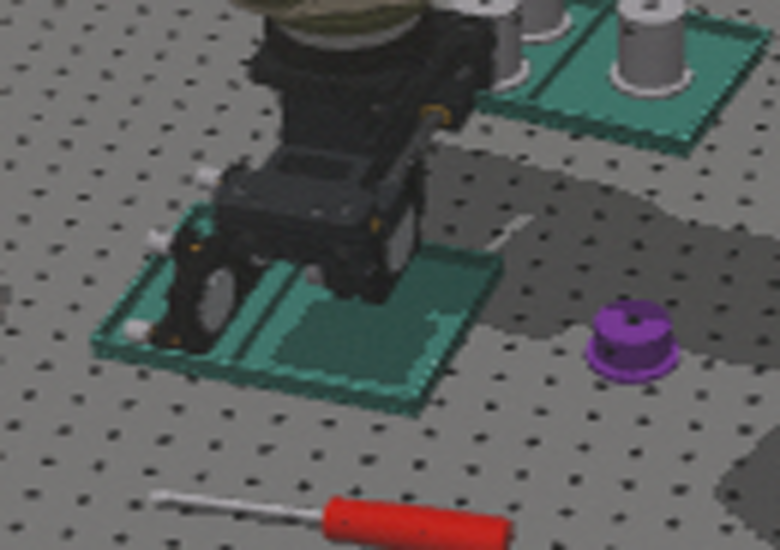

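Emit:
{"fn": "drive_tool", "kwargs": {
  "moves": [
    [[0, 0, -0.1, 0, 0.5], [0, 0, -0.18, 0, 0.5], [0, 0, -0.21, 0, 0.5], [0, 0, -0.223, 0, 0.5], [0, 0, -0.223, 0, 0.5], [0, 0, -0.223, 0, 0.5], [0, 0, -0.223, 0, 0.68], [0, 0, -0.223, 0, 0.74], [0, 0, -0.223, 0, 0.78], [0, 0, -0.223, 0, 0.78], [0, 0, -0.223, 0, 0.78], [0, 0, -0.223, 0, 0.78]]
  ]
}}

```text
time_s: 24.7
position: [640.5, -156.9, 185.1]
tcp_rot: [-0.951, 1.571, 2.047]
wrist_force: [0.1, 0.4, 0.0]
grip_width: 0.78
```

Emit:
{"fn": "drive_tool", "kwargs": {
  "moves": [
    [[0, 0, 0.05, 0, 0.78], [0, 0, 0.2, 0, 0.78], [0, 0, 0.4, 0, 0.78], [0, 0, 0.5, 0, 0.78]]
  ]
}}

```text
time_s: 25.1
position: [640.7, -157.0, 289.5]
tcp_rot: [2.872, 1.566, -0.413]
wrist_force: [0.1, 0.2, -0.1]
grip_width: 0.782
```

Emit:
{"fn": "drive_tool", "kwargs": {
  "moves": [
    [[-0.5, -0.3, 0.3, 0, 0.78], [-0.9, -0.6, 0.4, 0, 0.78], [-1, -0.9, 0.4, 0, 0.78], [-1, -0.9, 0.4, 0, 0.78], [-1, -0.9, 0.4, 0, 0.78], [-1, -0.9, 0.4, 0, 0.78], [-1, -0.9, 0.4, 0, 0.78], [-1, -0.9, 0.4, 0, 0.78]]
  ]
}}

```text
time_s: 25.9
position: [440.3, -336.9, 365.7]
tcp_rot: [2.82, 1.57, -0.467]
wrist_force: [-0.0, 0.7, 0.2]
grip_width: 0.778
```

```bash
python3 - <<'E'
from plan import *
s=get_state();print(s["time_s"],s["position"],s["wrist_force"])
for n in ("top","side"):
    cv2.imwrite(f"pics/end_{n}.png",capture(n)["frame"][:,:,::-1])
E
```

```text
25.9 [ 440.314662   -336.93391211  365.68601205] [-0.02785417  0.6713657   0.15972417]
```

View pics/end_top.png

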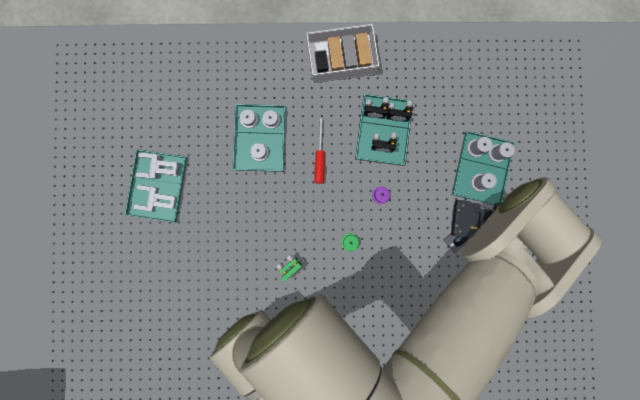

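View pics/end_side.png

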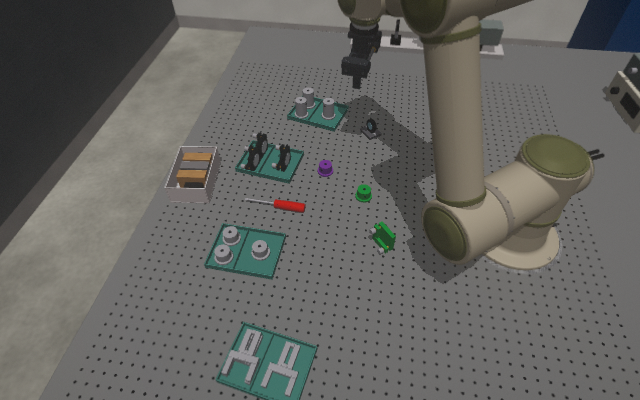

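All four parts are in their trays: fork (153,198), short post (259,152), mount (384,144), tall post (487,181). One last zoom and a bystander check before handing in.

```bash
python3 - <<'E'
from plan import *
import pickle
c0=pickle.load(open("c0.pkl","rb"));T=capture("top");S=capture("side")
d=lambda a,b:np.abs(a.astype(int)-b).mean().round(2)
print("driver side diff",d(S["frame"][190:215,240:310],c0["side"]["frame"][190:215,240:310]),"lens side",d(S["frame"][115:140,358:384],c0["side"]["frame"][115:140,358:384]))
def r(f,x,y): return cv2.resize(f[y:y+70,x:x+90,::-1],(390,300),interpolation=cv2.INTER_CUBIC)
f=S["frame"]
cv2.imwrite("pics/fin.png",np.vstack([np.hstack([r(f,280,75),r(f,230,125)]),np.hstack([r(f,200,215),r(f,225,325)])]))
for k,p,z in (("tall",(487.5,181),63),("short",(258.6,151.5),33)):
    w=unproj(T,p,z)[0][:2]; t,th=TR[k]; v=w-t; print(k,v[0]*np.cos(th)+v[1]*np.sin(th),-v[0]*np.sin(th)+v[1]*np.cos(th))
E
```

```text
driver side diff 2.03 lens side 20.49
tall -38.69439361905217 0.2468386908832194
short -39.304334469678324 -2.274822090054833
```

View pics/fin.png

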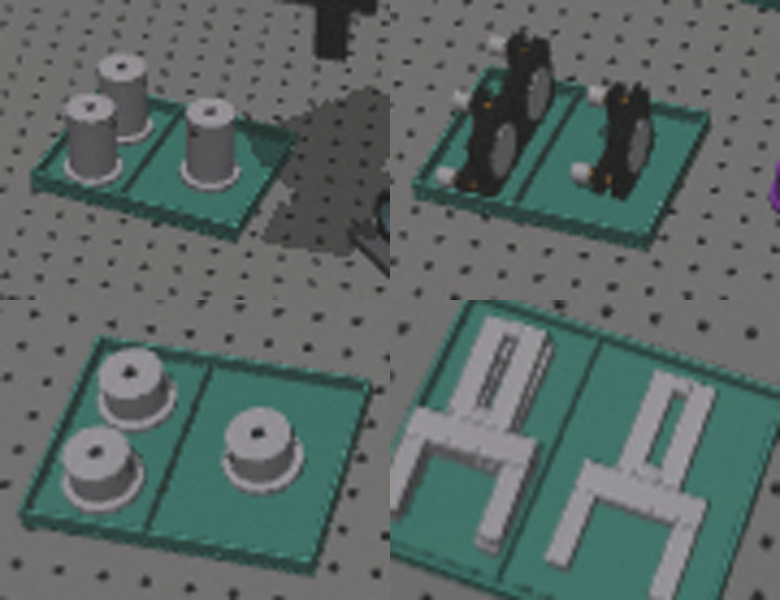

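The parts are good. The lens patch differs by 20, possibly only the arm's shadow, so I'll look at it.

```bash
python3 - <<'E'
from plan import *
import pickle
a=pickle.load(open("c0.pkl","rb"))["side"]["frame"]; b=capture("side")["frame"]
r=lambda f:cv2.resize(f[105:150,345:400,::-1],(385,315),interpolation=cv2.INTER_CUBIC)
cv2.imwrite("pics/lens.png",np.hstack([r(a),r(b)]))
E
```

```text
(no output)
```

View pics/lens.png

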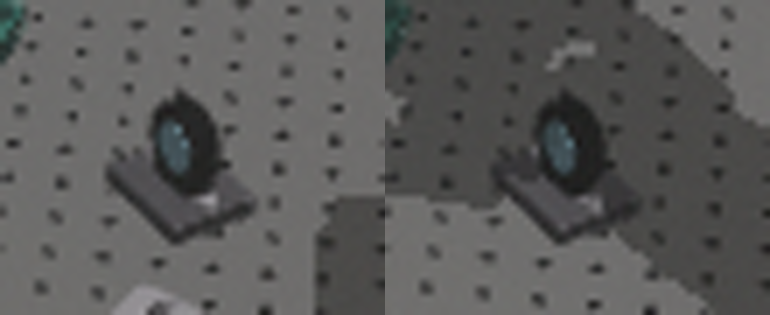

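It is only the arm's shadow: the lens stand sits at the same pixels in both pictures.

```bash
python3 -c "
from bench import *
print(hand_in())"
```

```text
the job is handed in; nothing more can be done
None
```

I put the fork, tall post, short post and mirror mount into the front compartments of their own trays and handed the job in at about 26 s of the 102 s allowed. `hand_in()` reports no verdict, so the result rests on my own checks.

- **Parts:** The last pictures show the posts and the mount upright, the fork flat, and the gripper clear of everything. I measured the tall post at about (-39, 0) mm and the short post at about (-39, -2) mm in their tray frames, well inside the limits. I judged the fork and mount from the pictures only.
- **Bystanders:** The driver's image patch was nearly unchanged. The lens stand's patch did differ (mean difference 20), but a close crop showed that was the arm's shadow, with the stand at the same pixels. The green and purple look-alikes were not touched.

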